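# Tip the strips out of the hooded tray and lay them along the fence

## Robot

A 6-joint arm with a two-finger parallel gripper is mounted at the origin on a cart in front of the work surface, level with it; the furniture and walls round the work are solid. World frame = base frame: x ahead of the robot, y to its left, z up, the work surface at z = 0. Lengths are in mm, angles in rad, forces in N, time in s.
With the tool pointing down it reaches from about 325 to 900 mm from the base axis. Payload 6.1 kg.
Tool frame: the origin (TCP) lies at the very end of the fingers, on their centre line; the grasp point (between the pads) lies r.tcp_to_grasp behind it (r.tcp_to_grasp is the distance from the TCP to the grasp point, in mm); z points along the fingers, y is the direction in which the jaws open and shut (so a half turn about z gives the same grasp; the last joint's range is limited). The gripper opens to 87 mm and grips with 3 to 60 N. Pads are 19 mm wide; open, the fingers measure 117 mm over their backs; the gripper's body (75 mm by 190 mm) begins 51 mm behind the grasp point.
Start: joints at [-1.314, 0.22, 1.526, -0, 1.395, -0.126], TCP at [233.442, -579.759, 222.538] pointing down, gripper open.
Joint ranges: [-2.98, 2.98], [-0.91, 2.08], [0.09, 2.57], [-1.24, 4.39], [0.2, 2.65], [-2.68, 2.68]. Speed limits (rad/s): [2.57, 2.57, 3.01, 3.14, 3.14, 3.14].

## Interface

Orientations are given as a 3x3 rotation matrix whose columns are the frame's x, y, z axes.
In Python, from plant import r gives the robot as it stands. Calls block until the motion is done:
- r.goto(position, orientation): joint-space move of the TCP to a pose.
- r.move_straight(position, rotation=None, rate=150, force_limit=None): straight line of the TCP; rotation=None keeps the orientation; rate is the mean speed in mm/s. With force_limit (N) it stops when the force on the tool has changed by that much, and returns True; else False.
- r.move_j(angles): joint-space move.
- r.open() and r.gripper_close(grip_force=None): open the fingers fully, or close them until they stop; grip_force is the grip in N (None keeps the last).
- r.sleep(seconds).
- r.solve_ik(position, orientation): joint angles nearest the present ones, or None.
- r.sense(): the state.
- r.snapshot(name): name is "scene" or "top"; returns the picture (480x640x3 uint8, blue, green, red); there is no depth.
- r.camera_model(name): a dict with "K" (3x3 intrinsics, pixels), "distortion" ([k1, k2, p1, p2, k3] as OpenCV has them; the pictures are not rectified), "R" (3x3) and "t" (3): a world point X has camera coordinates R X + t. Camera axes: x right, y down, z forward; pixel columns grow to the right and rows downward; lengths in mm; the calibration is good to about 2 mm. A picture is of the moment at which its call begins. camera_model takes no time and is no camera call.
A pose or a line that the arm cannot do raises r.Unreachable and nothing moves.
- r.hand_in(): hands the job in, once; it reports no verdict.
Trained networks look in the newest picture that a camera, given by its name, has taken for a name from the list of things; names that differ only in an ending like _2 or _b are one class to them, and where a whole thing is asked for, a point or a joint stands for the part that bears it (a point fixed in the world has none). Each returns a list of dicts, best first, with "score" (0 to 1); they miss things now and then, are a little off and sometimes report something else, mostly with a low value. They report only what shows in the picture. A call takes as long as a camera call. They do not tell look-alikes from the thing itself.
- r.look_for(query, camera): "point" ([x, y, z] in mm, in world coordinates, good to about 4 mm: the middle of the surface that is visible of it).
- r.regions_of(query, camera): "mask" (480x640 bool, what is visible of it).
- r.tip_of(query, camera): "point" ([x, y, z] in mm, in world coordinates, good to about 4 mm: a listed point, or the origin of a listed thing).
The state is a dict: "clock": time; "qpos": joint angles; "dq": joint speeds; "effort": joint torques, N m; "eef_pos": TCP position; "eef_rot": TCP orientation; "contact_force": force on the tool from outside, world axes, zero at the start; "wrist_torque": the same for the moment, N m; "gripper_width": finger opening in mm.
Only numpy, scipy, OpenCV 4.12 (cv2) and the standard library are available. Lean on these libraries where they do the work, as an engineer would, in place of code of your own. Each camera call takes 0.05 s, during which the arm holds its last target.

## Task

Lift the hinged tray by the dark wooden rail on its hood until the stack of edging strips slides out from under the clear hood and down to the notched front wall. Then pick the stack up there and lay it flat, same side up and wholly on the fence board, pushed lengthwise up against the fence, and let go. Do not reach under the hood for it, and do not shift the mug, the glue bottle or the white tub.

Things in the scene. Friction and masses are not known exactly. Their poses are not given: they have to be found in the camera images.
- strip_stack: the part: a stack of thin white and grey edging strips tacked together, a straight bar 126 long (its y), 21 wide (its x, from -9 to +11 mm of the origin, +-1 mm uneven), 13 thick, 70 g. Origin at the centre of its underside, z up through its thickness. It starts flat on the tray floor under the hood, lying roughly across the tray (its y near the tray's y)
- tray (a joint): tipping angle of the tray, rad: 0 lying flat on its base, growing as the rear (the rail side) is lifted, at most 0.75. The hinge is stiff and the tray stays at any angle where it is left; lifting it by the rail takes about 8 N. The strips begin to slide somewhere between 0.3 and 0.47 rad, depending on friction that is not known
- tray_hinge (a point): tray frame, on the hinge line along the tray's lower front edge, middle of its width, 25 mm above the table; turns with the tray. x from front to rear (up the slope when tipped), y along the hinge, z square to the floor. In it (mm): floor top z 6; side walls inside y +-75, top z 22; rear wall inside x 165; clear hood x 105 to 175, z 31 to 35. Fixed base below: x 0 to 175, 24 high
- rail (a point): middle of the top edge of the dark wooden rail on the hood, by which the tray is lifted (tray_hinge frame: x 164, y 0, z 80 mm); axes as tray_hinge. The rail is upright, 10 mm thick (x), 110 long (y), and reaches 45 mm down to the hood
- notch (a point): middle of the foot of the tray's front wall, inner face, on the tray floor (tray_hinge frame: x 8, y 0, z 6 mm); axes as tray_hinge. The wall is 8 mm thick and rises 16 mm over the floor; its middle is cut away down to the floor from y = -28 to +28 mm, for a finger in front of the strips. Nothing stands in front of the tray
- fence (a point): a point on the fence board, which is fixed: plywood 120 x 200 x 12 mm with a straight wooden fence 18 thick and 18 high along its far edge. The point lies on the board's upper face (16 mm above the table) at the foot of the fence's inner face, midway along it. x points square into the fence, y along it (+-100 mm), z up; the free board reaches from the fence back to x = -102 mm
- mug: blue and white striped mug, 83 mm across, 95 high, handle to one side, loose bystander; origin under the middle of mug and handle together
- glue_bottle: clear bottle with a blue cap, 49 x 63 x 140 mm, loose bystander; origin under its middle
- white_tub: small empty white tub, 54 mm across, 37 high, loose bystander; origin under its middle
There are look-alikes about, which are no part of the job. What is shaped like the part that bears tray but orange is not meant.

How it is judged:
By the outcome, as a careful person would: the job done as asked, in the order asked, and still so for the second after the job is handed in, with the robot touching nothing.
It also fails if it takes over 72 s, if anything falls off the work surface, if the arm or the gripper's body presses on something with over 40 N, if the wrist force passes 120 N, or if a joint passes its speed limit or range.

## Working session

There is one attempt and no reset: what is moved stays moved. The work goes in short steps, each a Python script; the robot and the scene stay as the last script left them, time stands still between calls to the robot, and variables do not carry over. Pictures are saved under pics/ and viewed, and the job is handed in when it is done.

```bash
ls; mkdir -p pics
python3 - <<'E'
from plant import r
import cv2,numpy as np
for n in("scene","top"):
    im=r.snapshot(n); cv2.imwrite(f"pics/a_{n}.png",im)
    c=r.camera_model(n); print(n,np.round(c["K"],1).tolist(),np.round(c["distortion"],3),np.round(c["R"],3).tolist(),np.round(c["t"],1), (-np.array(c["R"]).T@np.array(c["t"])).round())
for q in("tray_hinge","rail","notch","fence","strip_stack","mug","glue_bottle","white_tub"):
    for n in("scene","top"):
        print(q,n,[(np.round(d["point"]).tolist(),round(d["score"],2)) for d in r.tip_of(q,n)])
s=r.sense();print(s["clock"],r.tcp_to_grasp,s["contact_force"])
E
```

```text
pics
scene [[595.8, 0.0, 319.3], [0.0, 595.8, 239.9], [0.0, 0.0, 1.0]] [-0.062  0.     0.     0.     0.   ] [[-0.667, -0.745, 0.003], [-0.406, 0.36, -0.84], [0.625, -0.561, -0.543]] [ 275.9  354.1 1432. ] [-567.  881. 1074.]
top [[530.7, 0.0, 319.5], [0.0, 530.7, 235.7], [0.0, 0.0, 1.0]] [0.05 0.   0.   0.   0.  ] [[-0.071, -0.997, -0.0], [-0.975, 0.069, -0.211], [0.211, -0.015, -0.977]] [-117.8  595.5 1583.8] [ 238. -135. 1674.]
tray_hinge scene [([527.0, -122.0, 25.0], 0.92), ([460.0, -628.0, 16.0], 0.73)]
tray_hinge top [([524.0, -123.0, 24.0], 0.97), ([454.0, -629.0, 21.0], 0.85)]
rail scene [([687.0, -156.0, 108.0], 0.92)]
rail top [([615.0, -665.0, 98.0], 0.85), ([684.0, -154.0, 107.0], 0.6)]
notch scene [([464.0, -628.0, 29.0], 0.81), ([533.0, -123.0, 29.0], 0.71), ([525.0, -123.0, 25.0], 0.64)]
notch top [([464.0, -632.0, 26.0], 0.96), ([534.0, -125.0, 28.0], 0.77)]
fence scene [([636.0, 170.0, 18.0], 0.85), ([528.0, -121.0, 24.0], 0.53)]
fence top [([637.0, 168.0, 13.0], 0.76), ([682.0, -154.0, 104.0], 0.74)]
strip_stack scene [([663.0, -156.0, 27.0], 0.37)]
strip_stack top []
mug scene [([658.0, -422.0, 2.0], 0.5)]
mug top [([659.0, -421.0, 1.0], 0.96)]
glue_bottle scene []
glue_bottle top [([483.0, -385.0, 2.0], 0.65)]
white_tub scene [([440.0, 341.0, 4.0], 0.65), ([527.0, -120.0, 24.0], 0.38)]
white_tub top [([439.0, 345.0, 1.0], 0.69)]
0.9 18.700000000000003 [-0.7351014   0.26428013  0.14290699]
```

View pics/a_scene.png

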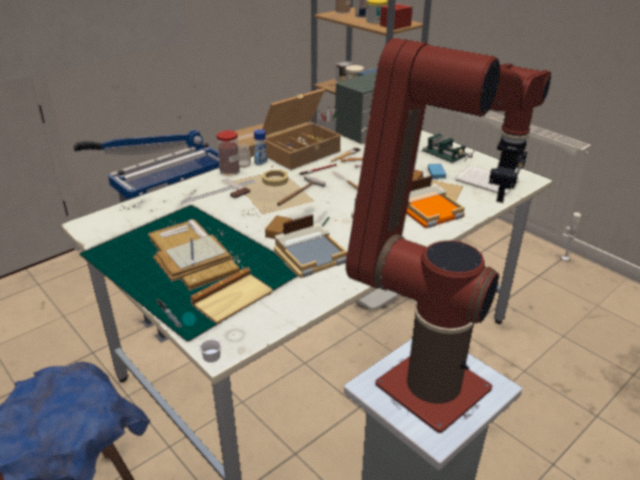

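View pics/a_top.png

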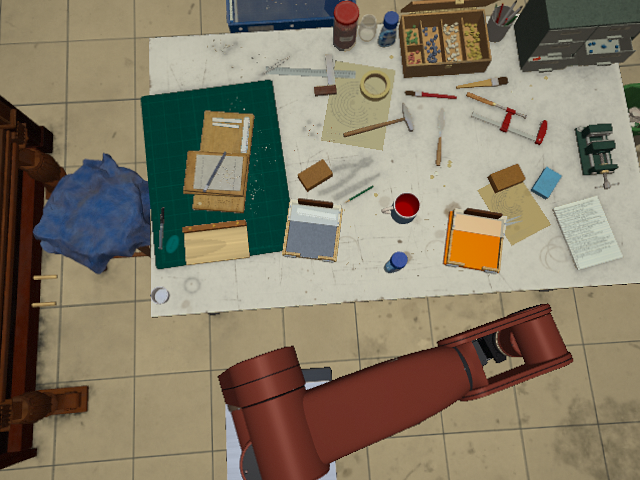

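Top view: the grey tray is at about px (312,230), with its rail at (318,203). The orange decoy is at (475,240). The fence board is at (216,243) with its fence along the upper edge (213,226). The mug is at (405,207), the bottle at (397,262) and the tub at (160,296). I'll zoom in to refine these.

Run:
```python
import cv2,numpy as np
t=cv2.imread("pics/a_top.png");s=cv2.imread("pics/a_scene.png")
a=cv2.resize(t[185:275,270:360],(400,400),interpolation=cv2.INTER_CUBIC)
b=cv2.resize(t[205:285,170:260],(400,356),interpolation=cv2.INTER_CUBIC)
c=cv2.resize(s[200:290,260:350],(400,400),interpolation=cv2.INTER_CUBIC)[:300]
o=np.zeros((600,800,3),np.uint8)
o[:400,:400]=a;o[:356,400:]=b
cv2.imwrite("pics/z1.png",o)
c=cv2.resize(s[205:325,180:350],(800,565),interpolation=cv2.INTER_CUBIC);cv2.imwrite("pics/z2.png",c)
```

```text
(no output)
```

View pics/z1.png

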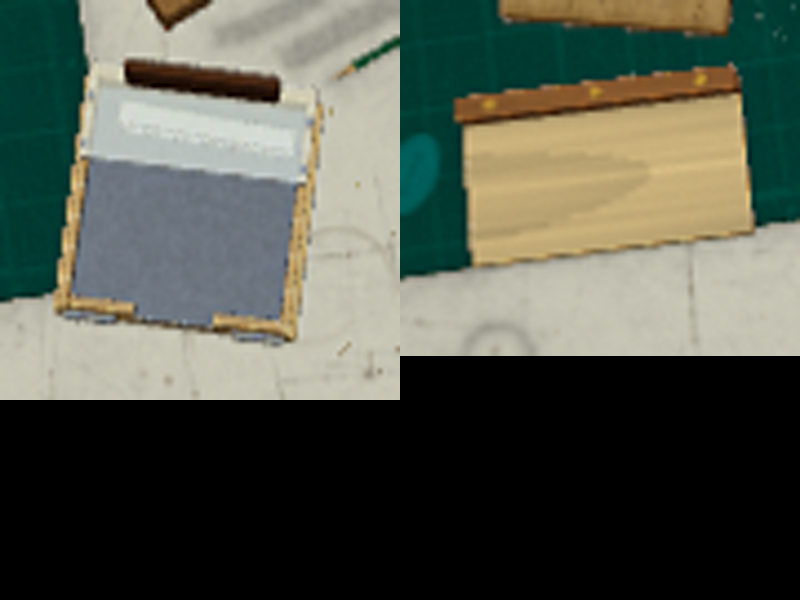

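View pics/z2.png

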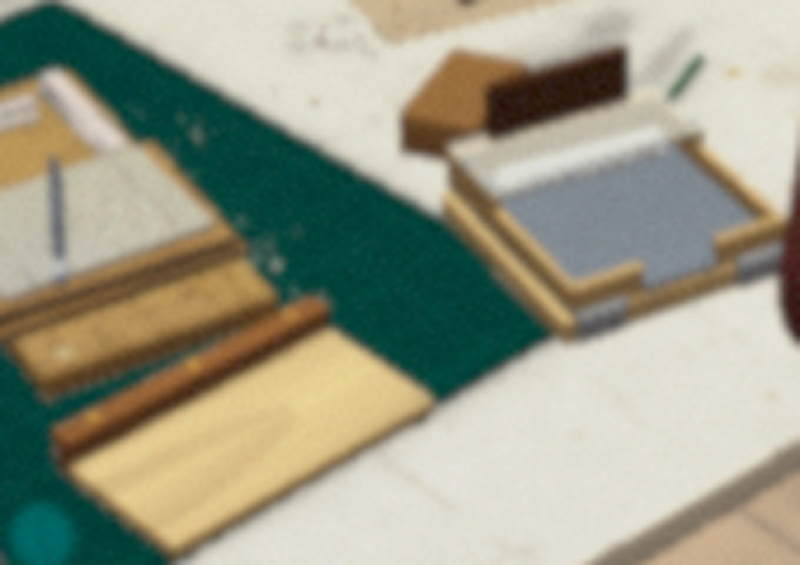

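```bash
cat > h.py <<'E'
import numpy as np,cv2
from plant import r
def cam(n): 
    c=r.camera_model(n); return c
def proj(n,P):
    c=r.camera_model(n); rv,_=cv2.Rodrigues(np.array(c["R"],float))
    return cv2.projectPoints(np.array(P,float).reshape(-1,1,3),rv,np.array(c["t"],float),np.array(c["K"],float),np.array(c["distortion"],float))[0].reshape(-1,2)
def Rz(a):
    c,s=np.cos(a),np.sin(a); return np.array([[c,-s,0],[s,c,0],[0,0,1.]])
E
python3 - <<'E'
from h import *
from scipy.optimize import least_squares
def fit(obs,z0,x0):
    def f(p):
        o=[]
        for n,L,uv in obs:
            P=np.array(L,float)@Rz(p[2]).T+[p[0],p[1],z0]
            o.append((proj(n,P)-np.array(uv))/1.0)
        return np.concatenate(o).ravel()
    s=least_squares(f,x0,loss="soft_l1"); print(np.round(s.x,3)); print(np.round(f(s.x).reshape(-1,2),2).tolist()); return s.x
zt=lambda p,ox,oy,k:(np.array(p)/k+[ox,oy]).tolist()
k=400/90;k2=800/170
T=[("top",[[8,28,22],[8,-28,22],[169,55,80],[169,-55,80]],[zt(p,270,185,k) for p in [(134,303),(214,317),(127,60),(280,77)]]),
   ("scene",[[8,28,22],[8,-28,22],[169,55,80],[169,-55,80]],[zt(p,180,205,k2) for p in [(640,262),(715,235),(488,86),(625,46)]])]
fit(T,25,[526,-122,-.2]); fit(T[:1],25,[526,-122,-.2]); fit(T[1:],25,[526,-122,-.2])
F=[("top",[[0,100,0],[0,-100,0],[-102,100,0],[-102,-100,0]],[zt(p,170,205,k) for p in [(63,125),(342,95),(72,266),(353,233)]]),
   ("scene",[[0,100,0],[0,-100,0],[-102,100,0],[-102,-100,0]],[zt(p,180,205,k2) for p in [(70,462),(325,330),(175,553),(435,405)]])]
fit(F,16,[636,170,.1]);fit(F[:1],16,[636,170,.1]);fit(F[1:],16,[636,170,.1])
E
```

```text
[ 5.22346e+02 -1.21938e+02 -1.97000e-01]
[[0.09, 0.75], [-0.07, -0.17], [-0.74, -0.23], [0.4, 0.29], [0.14, -0.08], [0.04, 0.36], [-0.88, -0.74], [0.37, -1.19]]
[ 5.22876e+02 -1.21910e+02 -2.00000e-01]
[[0.08, 0.56], [-0.08, -0.31], [-0.56, -0.43], [0.56, 0.2]]
[ 5.20816e+02 -1.21073e+02 -1.93000e-01]
[[0.27, 0.27], [0.15, 0.67], [-0.94, -0.37], [0.27, -0.89]]
[6.38932e+02 1.70954e+02 4.60000e-02]
[[-0.41, 0.24], [-0.53, -0.13], [-0.39, -0.08], [-0.17, -0.03], [0.23, 1.0], [1.53, -0.31], [-0.43, -1.19], [0.39, -1.29]]
[6.38855e+02 1.69597e+02 4.30000e-02]
[[0.01, 0.13], [-0.1, -0.04], [-0.07, -0.17], [0.16, 0.08]]
[6.37316e+02 1.74064e+02 6.00000e-02]
[[-0.14, 1.95], [0.73, 0.15], [-0.36, -0.4], [-0.07, -1.0]]
```

```bash
cat >> h.py <<'E'
H=np.array([523.3,-122.0,25.]); YAW=-0.198
F=np.array([638.5,170.,16.]); FY=0.045
def Ry(a):
    c,s=np.cos(a),np.sin(a); return np.array([[c,0,s],[0,1,0],[-s,0,c]])
def Rtray(th): return Rz(YAW)@Ry(-th)
def tray(p,th=0.): return H+Rtray(th)@np.array(p,float)
def tool(sgn): # tool axes in tray frame: y along +-x, z down
    y=np.array([sgn,0,0.]);z=np.array([0,0,-1.]);return np.column_stack([np.cross(y,z),y,z])
def st():
    s=r.sense(); print("t%.2f"%s["clock"],np.round(s["eef_pos"],1),"F",np.round(s["contact_force"],1),"w%.1f"%s["gripper_width"]); return s
E
python3 - <<'E'
from h import *
s=r.sense();print(np.round(s["eef_rot"],2).tolist())
for g in(1,-1):
    print(g)
    for th in(0,.2,.4,.5,.6,.7):
        print(th,np.round(r.solve_ik(tray([164,0,52],th),Rtray(th)@tool(g)),2) if r.solve_ik(tray([164,0,52],th),Rtray(th)@tool(g)) is not None else None)
    for nm,P,R in [("above",tray([164,0,200]),Rtray(0)@tool(g)),("pick",tray([19,0,8]),Rtray(0)@tool(g)),("pick.4",tray([19,0,8],.4),Rtray(.4)@tool(g)),
      ("place",F+Rz(FY)@[-75,0,3],Rz(FY)@tool(g)),("push",F+Rz(FY)@[-40,0,3],Rz(FY+np.pi/2)@tool(g))]:
        q=r.solve_ik(P,R);print(nm,None if q is None else np.round(q,2))
E
```

```text
[[0.93, 0.37, 0.0], [0.37, -0.93, -0.0], [0.0, 0.0, -1.0]]
1
0 [-0.33  0.52  1.42 -0.    1.2  -0.14]
0.2 [-0.35  0.32  1.65  0.04  0.98 -0.17]
0.4 [-0.38  0.12  1.87  0.1   0.77 -0.24]
0.5 [-0.39  0.02  1.97  0.15  0.66 -0.29]
0.6 [-0.41 -0.08  2.08  0.23  0.56 -0.37]
0.7 [-0.43 -0.17  2.19  0.34  0.46 -0.49]
above [-0.33  0.4   1.3  -0.    1.44 -0.14]
pick [-0.37  0.27  1.85 -0.    1.02 -0.17]
pick.4 [-0.43  0.    2.2   0.17  0.55 -0.36]
place [ 0.15  0.36  1.77 -0.    1.01  0.11]
push [ 0.15  0.43  1.67 -0.    1.04 -1.47]
-1
0 None
0.2 None
0.4 None
0.5 None
0.6 None
0.7 [-0.43 -0.17  2.19  0.34  0.46  2.65]
above None
pick None
pick.4 None
place None
push [ 0.15  0.43  1.67 -0.    1.04  1.67]
```

Run:
```python
from h import *
R0=Rtray(0)@tool(1)
p=tray([164,0,52]); up=p.copy(); up[2]=222
r.move_straight(up,R0,rate=220); st()
d=p.copy(); d[2]=120
r.move_straight(d,rate=150)
for n in("scene","top"): cv2.imwrite(f"pics/b_{n}.png",r.snapshot(n))
s=cv2.imread("pics/b_scene.png");t=cv2.imread("pics/b_top.png")
o=np.zeros((500,800,3),np.uint8);o[:400,:400]=cv2.resize(t[165:275,265:375],(400,400),interpolation=cv2.INTER_CUBIC);o[:400,400:]=cv2.resize(s[180:290,250:360],(400,400),interpolation=cv2.INTER_CUBIC)
cv2.imwrite("pics/zb.png",o);st()
```

```text
t3.87 [ 683.8 -154.9  222.1] F [-0.  -0.1 -0.1] w87.1
t4.80 [ 685.3 -154.6  122. ] F [ 0.2 -0.7 -0. ] w87.2
```

View pics/zb.png

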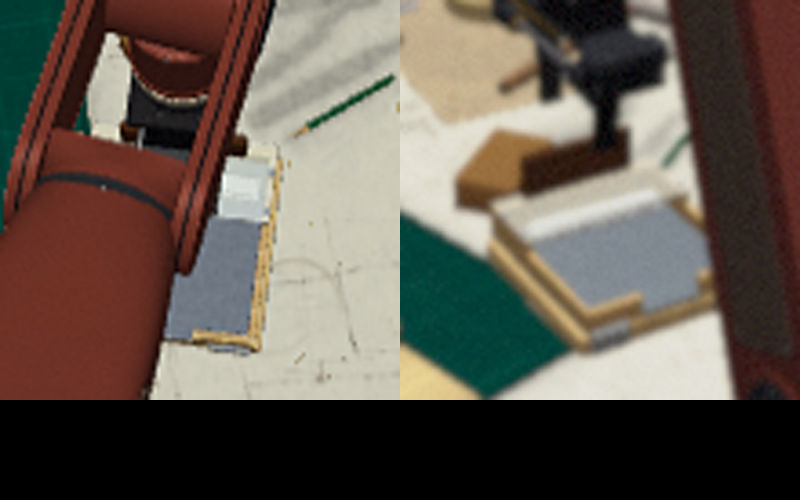

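The open fingers straddle the rail: in the right zoom the front finger is at (605,130), and the rail spans (525–628,130–190). I'll go down and grip.

Run:
```python
from h import *
p=tray([164,0,52])
print(r.move_straight(p,rate=80,force_limit=8)); st()
r.gripper_close(10); st(); r.sleep(.3); s=st()
print(np.round(Rtray(0).T@(s["eef_pos"]-H),1), np.round(Rtray(0).T@s["contact_force"],1))
```

```text
False
t5.48 [ 684.  -154.2   76.7] F [-0.2  0.3  0.6] w87.4
t6.70 [ 686.1 -154.7   77.5] F [ 6.8 -1.4 -2.9] w10.0
t7.00 [ 686.1 -154.7   77.5] F [ 6.5 -0.4 -3.3] w9.9
[166.1  -0.   52.5] [ 6.5  0.9 -3.3]
```

```bash
sed -i 's/^H=.*/H=np.array([525.4,-122.4,25.]); YAW=-0.198/' h.py
cat >> h.py <<'E'
def lift(th,n,rate=60,x=164,z=52):
    for t in th:
        r.move_straight(tray([x,0,z],t),Rtray(t)@tool(1),rate=rate)
        s=r.sense(); print("th%.2f"%t,"t%.2f"%s["clock"],"ploc",np.round(Rtray(t).T@(np.array(s["eef_pos"])-H),1),"Floc",np.round(Rtray(t).T@np.array(s["contact_force"]),1),"w%.1f"%s["gripper_width"])
def pic(name,box=(200,170,360,290),camn="scene"):
    im=r.snapshot(camn); x0,y0,x1,y1=box; k=800/(x1-x0)
    cv2.imwrite(f"pics/{name}.png",cv2.resize(im[y0:y1,x0:x1],None,fx=k,fy=k,interpolation=cv2.INTER_CUBIC)[:600])
E
python3 - <<'E'
from h import *
r.gripper_close(30)
lift([.05,.1,.15,.2,.25,.3],0)
pic("c1")
E
```

```text
th0.05 t7.50 ploc [164.1  -0.   52. ] Floc [ 2.5 -0.6 -2.6] w9.9
th0.10 t7.79 ploc [164.   -0.   52.3] Floc [ 1.6 -0.1 -1.5] w10.2
th0.15 t8.08 ploc [164.   -0.   52.2] Floc [ 1.5 -0.4 -0.5] w9.7
th0.20 t8.38 ploc [ 1.64e+02 -1.00e-01  5.22e+01] Floc [ 1.6 -1.4 -2.7] w10.0
th0.25 t8.67 ploc [ 1.64e+02 -1.00e-01  5.22e+01] Floc [ 2.1 -0.1 -2.3] w9.7
th0.30 t8.96 ploc [ 1.64e+02 -1.00e-01  5.22e+01] Floc [ 0.2 -0.9 -1.3] w9.7
```

View pics/c1.png

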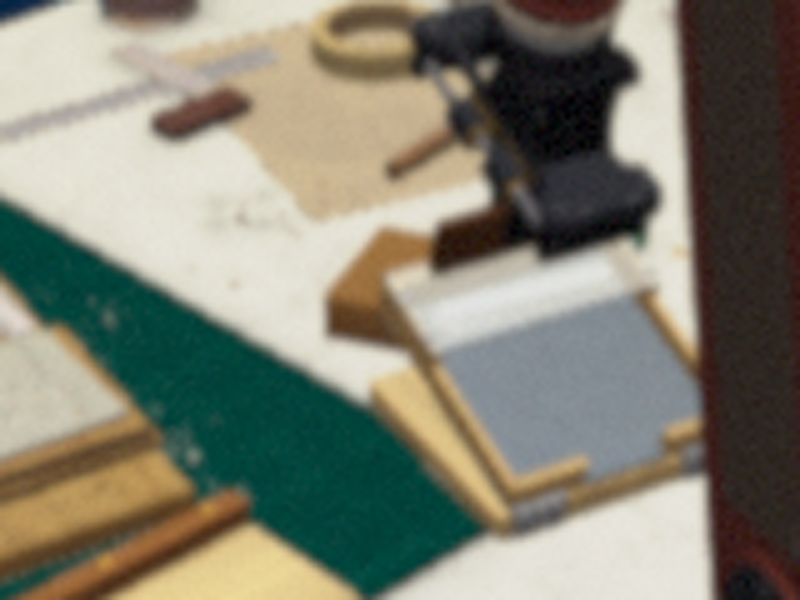

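The tray is tipped and the strips are still under the hood (white band at zoom (530,300)). I'll keep lifting in small steps.

Run:
```python
from h import *
prev=r.snapshot("scene").astype(int)
for th in (.33,.36,.39,.42,.45,.48,.51,.54):
    lift([th],0); r.sleep(.25)
    im=r.snapshot("scene").astype(int)
    # floor region near front: px box zoom(480-680,340-450)/5+(200,170)
    roi=im[238:262,296:332]; w=(roi.min(axis=2)>165).mean()
    print("white frac",round(w,3), roi.mean(axis=(0,1)).round())
    if w>.1: break
r.sleep(.5); pic("c2")
```

```text
th0.33 t9.31 ploc [ 1.641e+02 -1.000e-01  5.200e+01] Floc [ 3.2 -0.5 -3.2] w9.6
white frac 0.0 [147. 142. 135.]
th0.36 t9.86 ploc [ 1.641e+02 -1.000e-01  5.210e+01] Floc [ 3.4 -1.5 -3.7] w9.5
white frac 0.0 [147. 142. 135.]
th0.39 t10.41 ploc [ 1.641e+02 -1.000e-01  5.210e+01] Floc [ 3.8 -1.1 -4.2] w9.9
white frac 0.0 [147. 143. 136.]
th0.42 t10.96 ploc [ 1.641e+02 -1.000e-01  5.210e+01] Floc [ 3.7 -1.6 -4. ] w9.9
white frac 0.0 [147. 144. 136.]
th0.45 t11.51 ploc [ 1.641e+02 -1.000e-01  5.210e+01] Floc [ 2.3 -1.3 -2.9] w9.9
white frac 0.0 [146. 144. 137.]
th0.48 t12.06 ploc [ 1.641e+02 -1.000e-01  5.210e+01] Floc [ 2.1 -3.5 -3. ] w10.1
white frac 0.0 [145. 145. 137.]
th0.51 t12.61 ploc [ 1.641e+02 -1.000e-01  5.210e+01] Floc [ 2.3 -3.6 -3.7] w9.7
white frac 0.08 [148. 150. 144.]
th0.54 t13.16 ploc [ 1.641e+02 -1.000e-01  5.210e+01] Floc [ 2.5 -3.5 -3.2] w9.8
white frac 0.17 [154. 157. 152.]
```

View pics/c2.png

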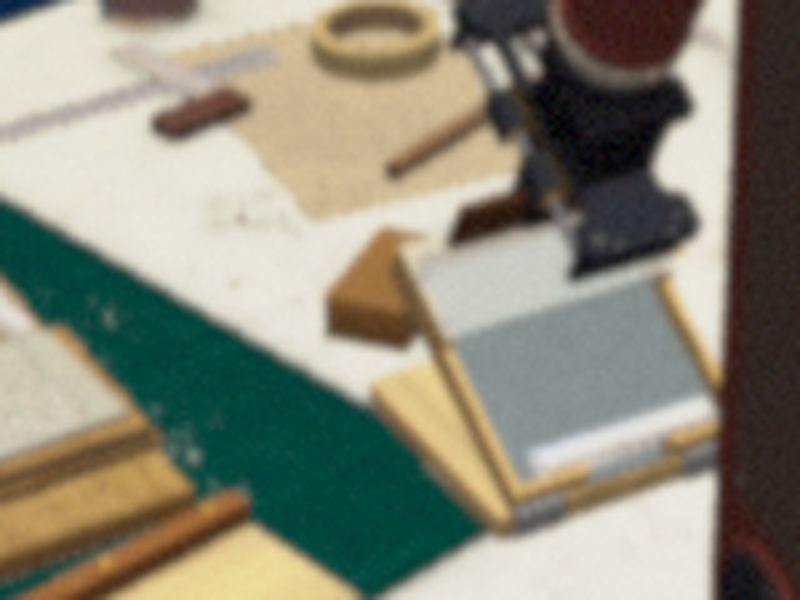

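The strips slid out and lie near the front wall (white band from zoom (530,460) to (715,405)). I'll check whether they have stopped moving and reached the wall.

Run:
```python
from h import *
pic("c3",(295,225,355,270)); st()
for n in ("scene","top"):
    for q in ("strip_stack","notch"): print(n,q,[(np.round(Rtray(.54).T@(np.array(d["point"])-H)).tolist(),round(d["score"],2)) for d in r.tip_of(q,n)])
print(proj("scene",[tray(p,.54) for p in ([8,28,6],[8,-28,6],[8,28,22],[8,-28,22],[0,28,6],[0,-28,6],[8,63,19],[8,-63,19],[28,63,19])]).round(1).tolist())
```

```text
t14.06 [ 637.1 -144.9  154. ] F [-1.2 -4.7  1.4] w9.7
scene strip_stack [([18.0, -3.0, 4.0], 0.61)]
scene notch [([36.0, -507.0, -17.0], 0.79), ([4.0, 1.0, 5.0], 0.77)]
top strip_stack [([178.0, -3.0, -15.0], 0.64), ([149.0, -265.0, -120.0], 0.31)]
top notch [([9.0, -3.0, -2.0], 0.78), ([37.0, -504.0, -22.0], 0.55)]
[[316.3, 264.2], [332.1, 258.9], [317.7, 261.9], [333.6, 256.6], [317.4, 266.5], [333.2, 261.1], [307.3, 265.7], [343.0, 253.7], [304.4, 260.0]]
```

View pics/c3.png

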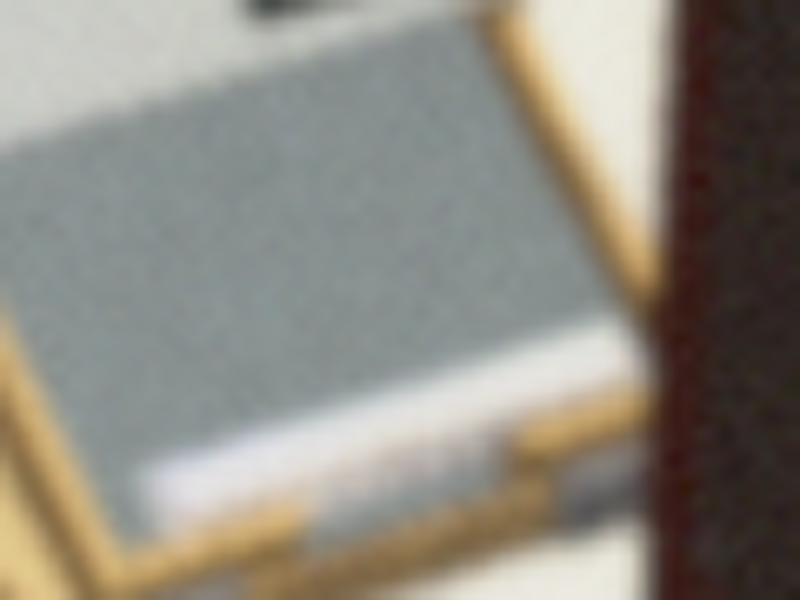

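The stack lies against the front wall. It spans the notch and is centred at y of about -3. I'll check whether it can be picked with the tray still tipped.

Run:
```python
from h import *
t=.54;R=Rtray(t)@tool(1)
for p in ([164,0,52],[164,0,115],[90,0,130],[19,0,110],[19,0,60],[19,0,8]):
    q=r.solve_ik(tray(p,t),R); print(p,tray(p,t).round(),None if q is None else np.round(q,2))
p=tray([19,0,90],t); 
for P,RR in((p,Rtray(0)@tool(1)),(tray([19,0,8]),Rtray(0)@tool(1))):
    q=r.solve_ik(P,RR);print(None if q is None else np.round(q,2))
```

```text
[164, 0, 52] [ 637. -145.  154.] [-0.4  -0.01  2.01  0.18  0.62 -0.32]
[164, 0, 115] [ 605. -138.  208.] [-0.41 -0.17  2.04  0.16  0.74 -0.31]
[90, 0, 130] [ 536. -124.  183.] [-0.45 -0.34  2.23  0.2   0.73 -0.37]
[19, 0, 110] [ 486. -114.  129.] [-0.5  -0.43  2.4   0.25  0.66 -0.45]
[19, 0, 60] [ 511. -120.   86.] [-0.47 -0.25  2.36  0.29  0.52 -0.49]
[19, 0, 8] [ 537. -125.   42.] [-0.45 -0.06  2.31  0.35  0.38 -0.55]
[-0.39  0.05  1.93 -0.    1.16 -0.19]
[-0.37  0.28  1.84 -0.    1.02 -0.17]
```

Run:
```python
from h import *
t=.54;R=Rtray(t)@tool(1)
r.open(); st()
for p in ([164,0,112],[90,-1,120],[19,-1,70]):
    r.move_straight(tray(p,t),R,rate=150)
st()
pic("d1",(270,190,390,280)); pic("d1t",(270,180,390,270),"top")
d=r.tip_of("strip_stack","scene"); print([(np.round(Rtray(t).T@(np.array(e["point"])-H),1),round(e["score"],2)) for e in d])
```

```text
t15.66 [ 637.1 -144.8  153.9] F [ 0.2  0.4 -1. ] w86.7
t17.58 [ 507. -120.   96.] F [0.4 0.  0.6] w87.0
[(array([15.8, -3.1,  4.9]), 0.48)]
```

View pics/d1.png

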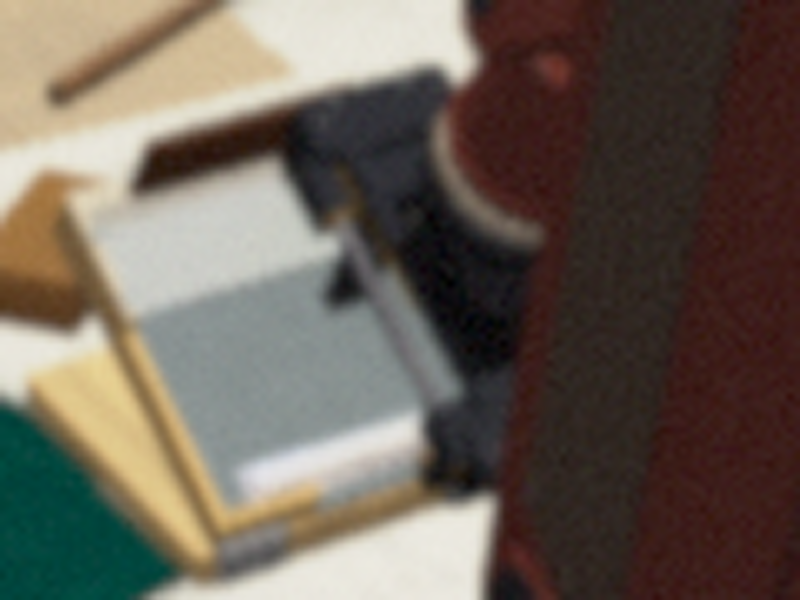

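View pics/d1t.png

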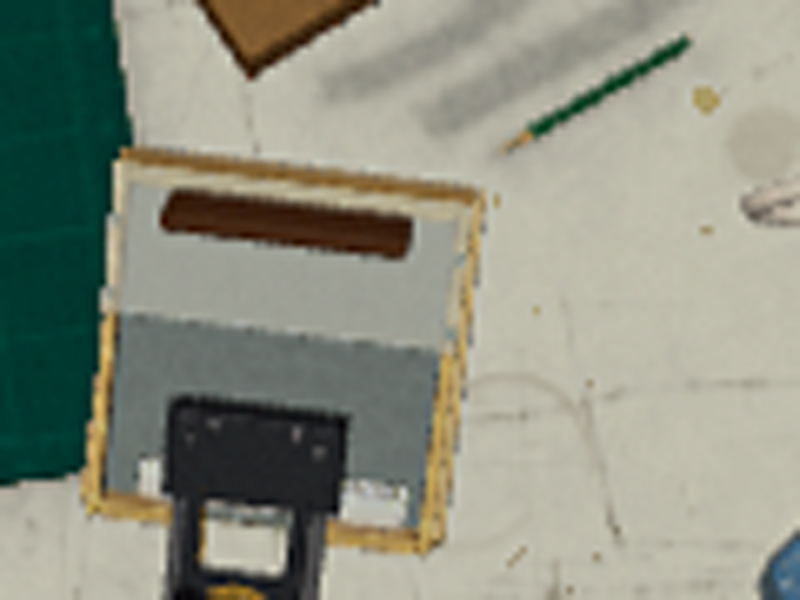

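The stack lies parallel against the front wall under the gripper, with its ends at zoom (150,475) and (375,500) in the top view. The hood and rail are clear of the gripper, so I'll go down until the fingers touch.

Run:
```python
from h import *
t=.54;R=Rtray(t)@tool(1)
def loc(): 
    s=r.sense(); print("t%.2f"%s["clock"],np.round(Rtray(t).T@(np.array(s["eef_pos"])-H),1),np.round(Rtray(t).T@np.array(s["contact_force"]),1),"w%.1f"%s["gripper_width"])
r.move_straight(tray([19,-1,20],t),R,rate=100,force_limit=8); loc()
print(r.move_straight(tray([19,-1,4.5],t),R,rate=30,force_limit=4)); loc()
pic("e1",(270,190,390,280));
```

```text
t18.38 [19.2 -1.  20.1] [1.1 0.6 0.5] w87.0
True
t18.87 [18.5 -0.9  5.6] [-0.3 -0.2  0. ] w87.1
```

View pics/e1.png

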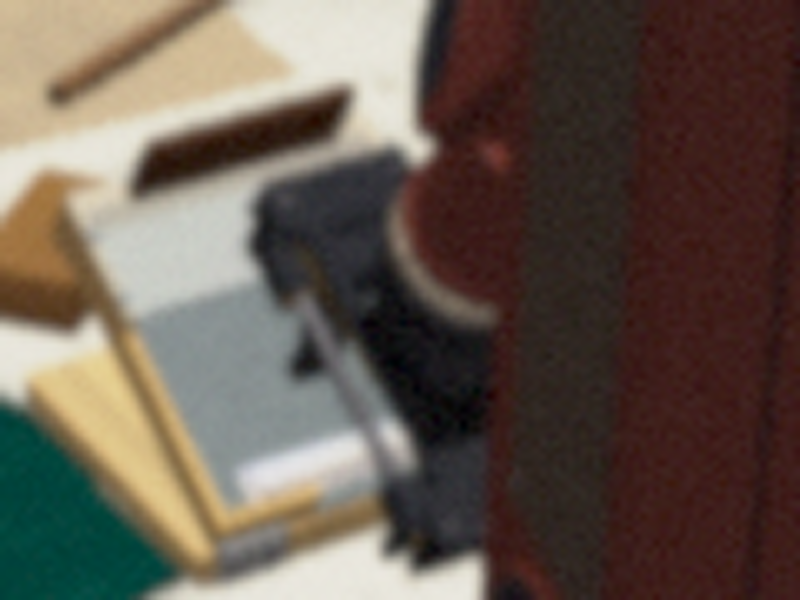

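The fingers touched the floor at about z 5.6. I'll raise 2 mm and close.

Run:
```python
from h import *
t=.54;R=Rtray(t)@tool(1)
def loc(): 
    s=r.sense(); print("t%.2f"%s["clock"],np.round(Rtray(t).T@(np.array(s["eef_pos"])-H),1),np.round(Rtray(t).T@np.array(s["contact_force"]),1),"w%.1f"%s["gripper_width"])
r.move_straight(tray([18.5,-1,7.5],t),R,rate=30); loc()
r.gripper_close(10); loc()
r.gripper_close(30); r.sleep(.2); loc()
s=r.sense(); p=np.array(s["eef_pos"]); 
r.move_straight(p+Rtray(t)@[1,0,25],R,rate=40); loc()
r.move_straight(p+Rtray(t)@[1,0,60],R,rate=100); loc()
pic("e2",(270,190,390,280)); pic("e2t",(270,180,390,270),"top")
```

```text
t19.17 [18.4 -1.   7.6] [-0.   0.3 -0.3] w87.1
t20.27 [18.5 -1.   7.5] [-0.3  0.1 -0.4] w19.1
t20.68 [18.5 -1.   7.5] [-0.   0.4  0.7] w18.5
t21.46 [19.6 -1.  32.6] [ 0.1 -0.7  0.2] w18.5
t21.96 [19.7 -1.1 67.5] [-0.2 -1.1 -0.7] w18.3
```

View pics/e2.png

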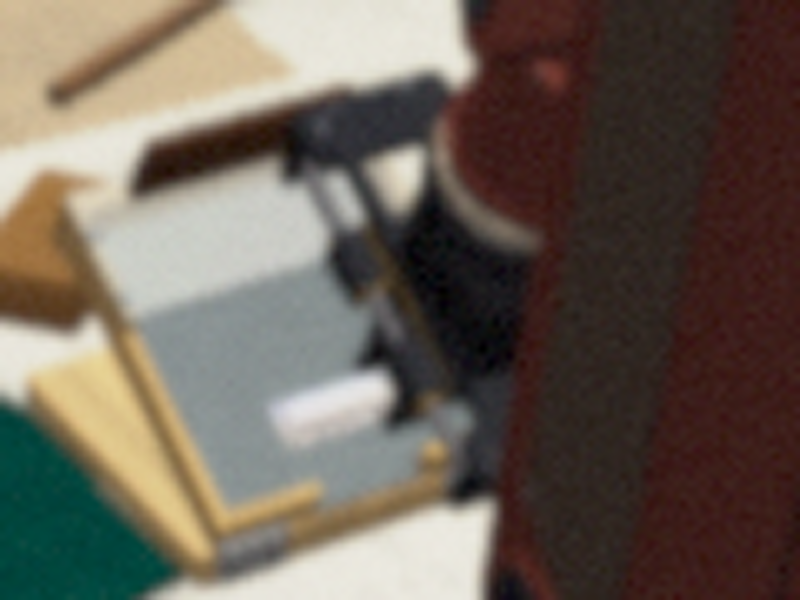

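View pics/e2t.png

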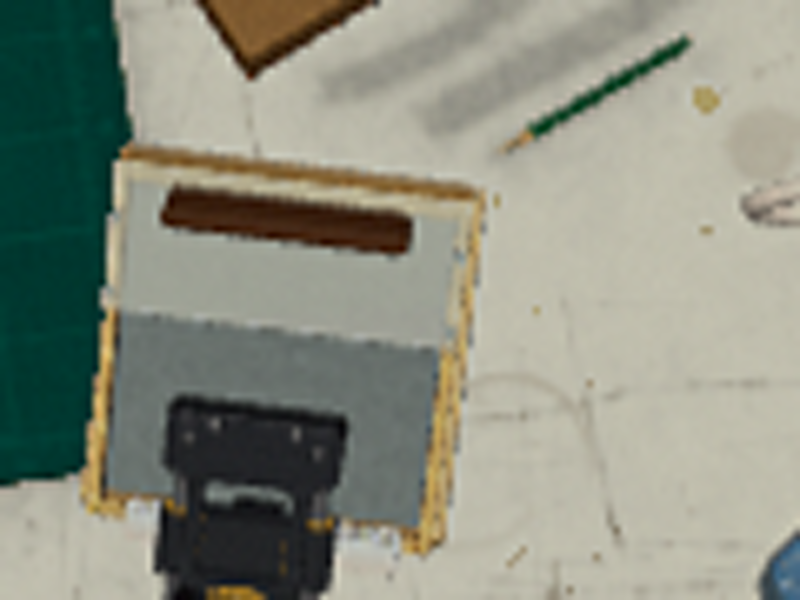

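The stack is held (opening 18.4 mm) and lifted clear. I'll carry it over the board, level it and set it down clear of the fence.

Run:
```python
from h import *
t=.54;R=Rtray(t)@tool(1)
r.move_straight(tray([19,-1,110],t),R,rate=120)
r.move_straight([486,-10,150],R,rate=150)
Rf=Rz(FY)@tool(1)
f=lambda x,y,z:F+Rz(FY)@np.array([x,y,z],float)
r.move_straight(f(-75,0,110),Rf,rate=120); st()
r.move_straight(f(-75,0,25),Rf,rate=120); st()
pic("f1",(180,190,340,310)); pic("f1t",(150,180,290,285),"top")
```

```text
t25.19 [563.3 166.3 126. ] F [ 0.2  0.8 -0.5] w18.6
t26.05 [564.3 166.7  41.8] F [ 0.8  0.1 -0.8] w18.2
```

View pics/f1.png

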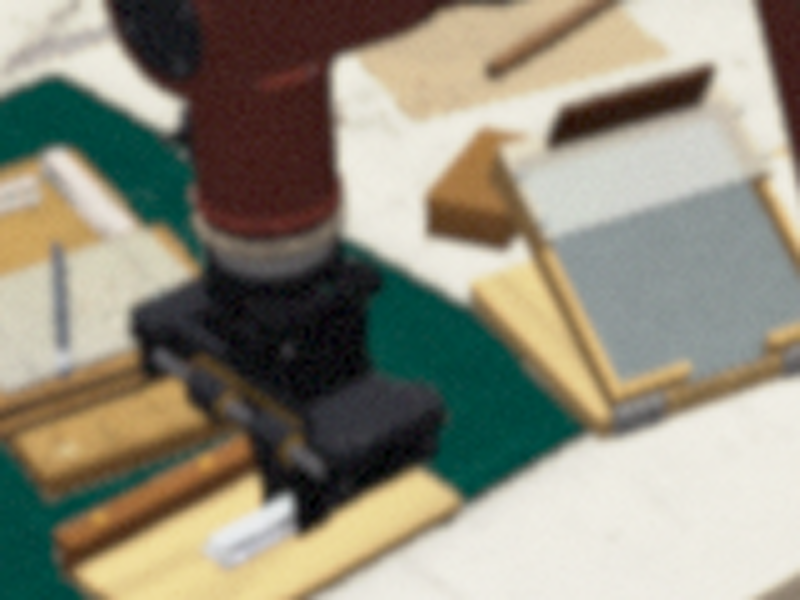

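View pics/f1t.png

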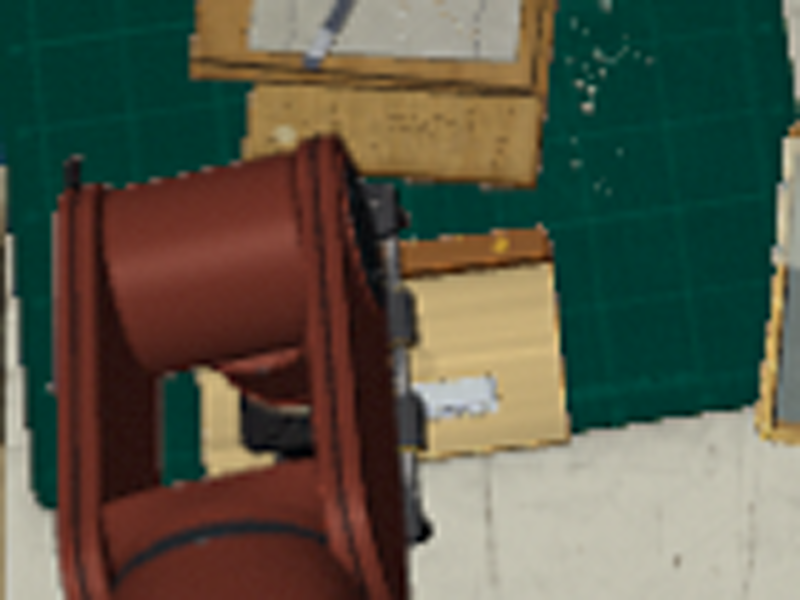

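The stack is over the board, parallel to the fence: its right end is at zoom (495,392) and the board's near edge at about (490,450). I'll lower it until it touches, then release.

Run:
```python
from h import *
Rf=Rz(FY)@tool(1)
f=lambda x,y,z:F+Rz(FY)@np.array([x,y,z],float)
print(r.move_straight(f(-75,0,-2),Rf,rate=25,force_limit=3)); s=st()
r.open(); st()
r.move_straight(f(-75,0,90),rate=150)
# turn a quarter, fingers along fence, behind the stack
Rp=Rz(FY+np.pi/2)@tool(1)
pic("g1t",(150,180,290,285),"top"); pic("g1",(180,190,340,310))
st()
```

```text
True
t27.01 [563.3 166.6  17.8] F [-0.7 -0.5  4.6] w18.3
t28.31 [562.3 166.4  16.9] F [ 0.2 -0.1 -0.3] w86.8
t29.15 [562.4 166.4 104.3] F [ 0.6  0.1 -0.5] w87.2
```

View pics/g1.png

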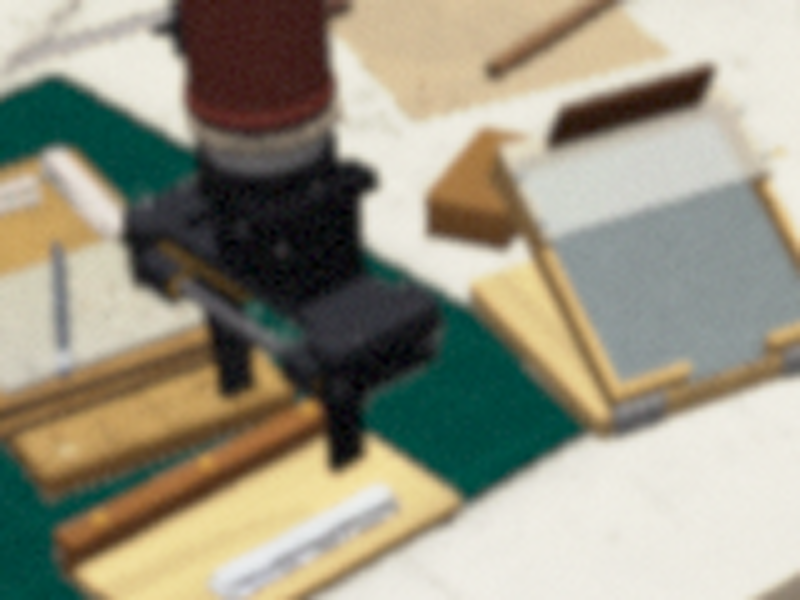

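View pics/g1t.png

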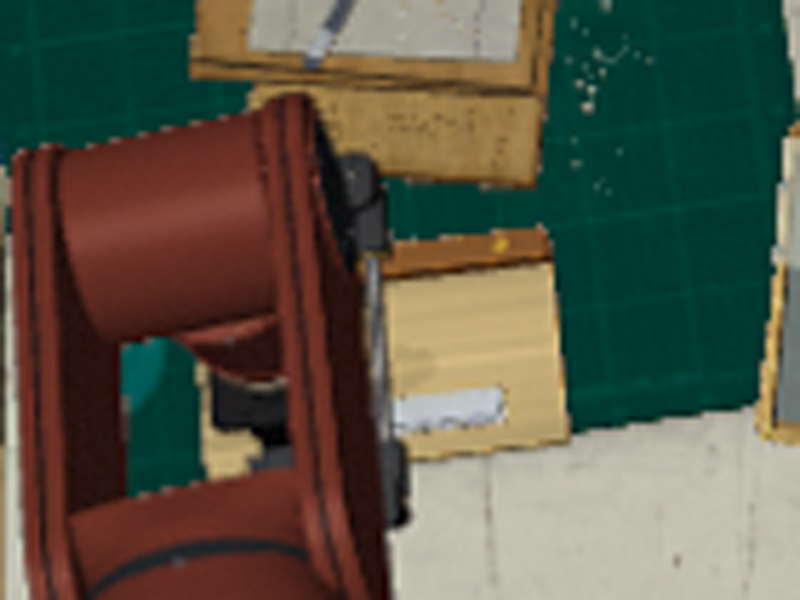

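The stack lies flat on the board, clear of the fence. I'll turn the open gripper a quarter turn and push the stack from behind with both fingertips.

Run:
```python
from h import *
f=lambda x,y,z:F+Rz(FY)@np.array([x,y,z],float)
Rp=Rz(FY+np.pi/2)@tool(1)
r.goto(f(-125,-2,90),Rp); st()
r.move_straight(f(-125,-2,5),Rp,rate=120,force_limit=6); st()
print(r.move_straight(f(-60,-2,5),Rp,rate=60,force_limit=5)); st()
print(r.move_straight(f(-15,-2,5),Rp,rate=25,force_limit=5)); s=st()
r.sleep(.3); s=st()
print(np.round(Rz(FY).T@(np.array(s["eef_pos"])-F),1))
pic("h1",(180,190,340,310)); pic("h1t",(150,180,290,285),"top")
```

```text
t30.54 [513.7 162.3 105.7] F [ 0.8 -0.   0.6] w87.2
t31.40 [514.4 162.5  21.6] F [-0.3 -0.4 -0. ] w87.4
False
t32.63 [578.4 165.3  20.9] F [-0.1  0.3 -0.4] w86.7
True
t33.87 [610.7 166.7  20.2] F [-0.4  0.8 -0.1] w87.1
t34.17 [610.2 166.7  19.8] F [ 0.4  0.5 -0.2] w87.0
[-28.5  -2.1   3.8]
```

View pics/h1.png

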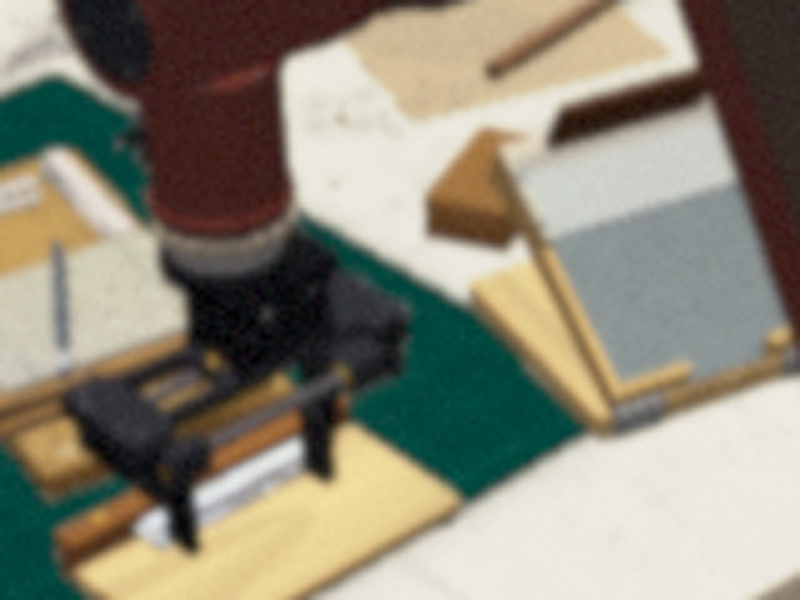

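View pics/h1t.png

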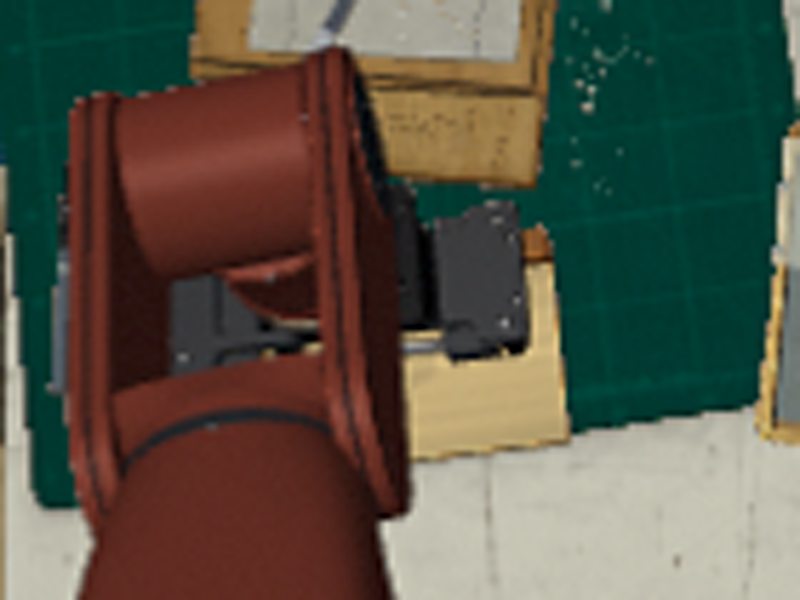

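The stop at x = -28.5 fits the stack touching the fence. I'll push once more a little harder to square it, then retreat and look.

Run:
```python
from h import *
f=lambda x,y,z:F+Rz(FY)@np.array([x,y,z],float)
Rp=Rz(FY+np.pi/2)@tool(1)
for _ in range(2):
    print(r.move_straight(f(-12,-2,5),Rp,rate=20,force_limit=9)); s=st()
    print(np.round(Rz(FY).T@(np.array(s["eef_pos"])-F),1))
r.move_straight(f(-50,-2,5),Rp,rate=80)
r.move_straight(f(-60,-2,100),Rp,rate=150)
r.move_straight([400,60,260],Rp,rate=200); st()
pic("i1",(180,190,340,310)); pic("i1t",(165,205,285,285),"top")
for n in ("scene","top"): print([(np.round(Rz(FY).T@(np.array(d["point"])-F),1),round(d["score"],2)) for d in r.tip_of("strip_stack",n)])
```

```text
True
t34.63 [611.  166.7  19.5] F [-1.3 -0.6  5.1] w86.8
[-27.6  -2.    3.5]
True
t34.98 [611.  166.8  19.4] F [-2.7 -0.2  5.8] w86.7
[-27.6  -2.    3.4]
t37.59 [400.   60.2 259.2] F [ 0.7 -0.6 -0. ] w87.1
[(array([-7.1, -5.9,  0.3]), 0.87), (array([-193. ,  181.6,  -14. ]), 0.63)]
[(array([-9.4, -8. ,  1.9]), 0.5)]
```

View pics/i1.png

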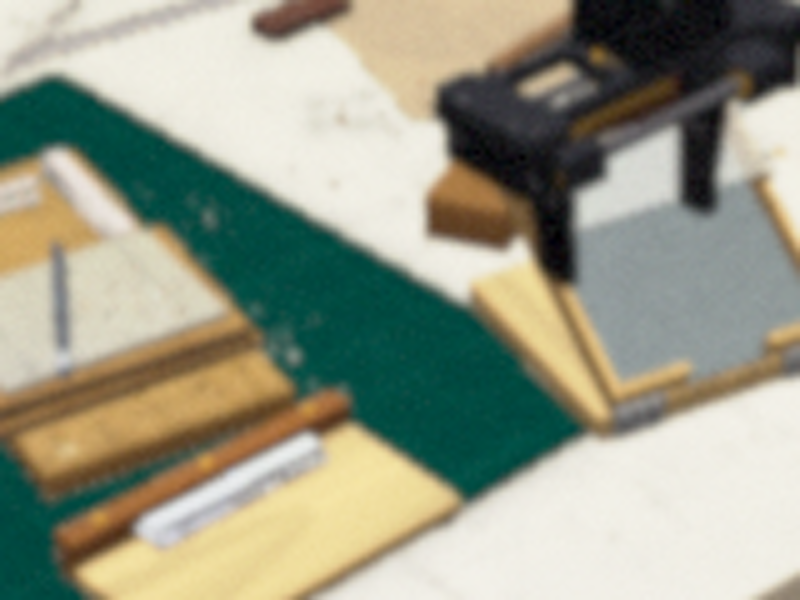

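View pics/i1t.png

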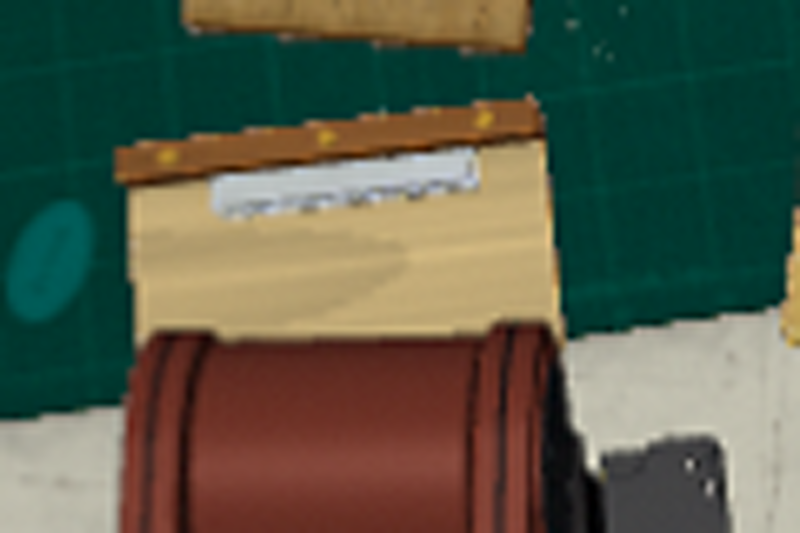

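No gap shows between the stack and the fence. I'll check that numerically by overlaying the predicted outline of a stack that touches the fence.

Run:
```python
from h import *
f=lambda x,y,z:F+Rz(FY)@np.array([x,y,z],float)
o=[]
for n,b in(("top",(180,215,240,255)),("scene",(195,260,255,305))):
    im=r.snapshot(n);x0,y0,x1,y1=b;k=400/(x1-x0)
    a=cv2.resize(im[y0:y1,x0:x1],None,fx=k,fy=k,interpolation=cv2.INTER_CUBIC);c=a.copy()
    for P,col in (([f(0,60,13),f(0,-66,13),f(-20,-66,13),f(-20,60,13)],(0,0,255)),([f(0,100,0),f(0,-100,0),f(0,-100,18),f(0,100,18)],(0,255,0))):
        uv=((proj(n,P)-[x0,y0]+.5)*k).astype(np.int32); cv2.polylines(c,[uv],True,col,1)
    o.append(np.hstack([a,c]))
cv2.imwrite("pics/j.png",np.vstack(o)[:600])
```

```text
(no output)
```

View pics/j.png

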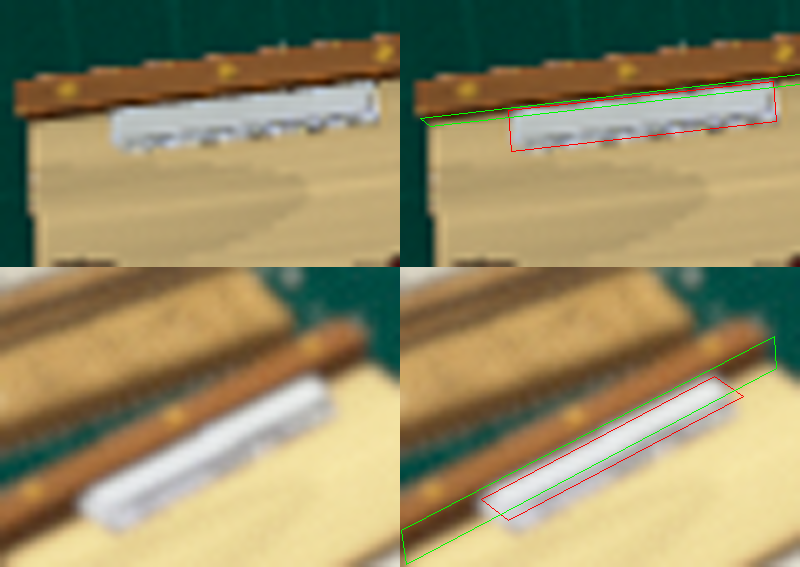

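The outline matches in both views, and the stack is parallel to the fence and touching it. Last, I'll check that the bystanders haven't moved, then hand in.

Run:
```python
from h import *
a=cv2.imread("pics/a_top.png").astype(int);b=r.snapshot("top").astype(int)
a2=cv2.imread("pics/a_scene.png").astype(int);b2=r.snapshot("scene").astype(int)
for n,(x0,y0,x1,y1) in dict(mug=(375,185,425,230),bottle=(380,245,415,280),tub=(148,282,176,310)).items():
    print(n,np.abs(a-b)[y0:y1,x0:x1].mean().round(2),np.abs(a-b)[y0:y1,x0:x1].max())
print("tub scene",np.abs(a2-b2)[335:365,195:228].mean())
r.hand_in(); st()
```

```text
mug 3.79 8
bottle 4.03 8
tub 4.31 7
tub scene 16.871380471380473
the job is handed in; nothing more can be done
the job is handed in; nothing more can be done
```

The job is handed in, at about 38 s on the robot's clock. The strip stack now lies flat on the fence board, same side up, with its long side against the fence.

- **Tipping:** I gripped the dark rail and tipped the tray to about 0.54 rad. The strips showed at the front wall after the step to 0.51, a little above the stated 0.3–0.47 rad by my own angle reckoning. The tray was left tipped.
- **Picking and placing:** I picked the stack up through the notch, set it down on the board clear of the fence, and let go. I then pushed it against the fence with both open fingertips and moved the arm clear.

**Last checks**
- **Fence contact:** The push met a firm stop where the fence should be. In both cameras the predicted outline of a stack touching the fence matched the picture. I could see no gap, and the stack was parallel to the fence and wholly on the board.
- **Push force:** During the last pushes the wrist also read about 5 N upward. I did not explain this, but the stack stayed flat.
- **Part finder:** It put the stack's origin about 7–9 mm from the fence. That agrees with contact within its accuracy.
- **Bystanders:** The mug, glue bottle and white tub looked unchanged in the top view (pixel difference 8 or less, which is noise).
- **One check disagreed:** The scene-camera difference around the tub was larger, a mean of about 17. I did not look into it before handing in. The top view shows no movement there, and I planned no arm move near the tub.

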